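# Snap the bar back onto the knock box

## Robot

A 6-joint arm with a two-finger parallel gripper is mounted at the origin on a cart in front of the work surface, level with it; the furniture and walls round the work are solid. World frame = base frame: x ahead of the robot, y to its left, z up, the work surface at z = 0. Lengths are in m, angles in rad, forces in N, time in s.
With the tool pointing down it reaches from about 0.4 to 0.825 m from the base axis. Payload 7 kg.
Tool frame: the origin (TCP) lies between the finger pads; the fingertips stand 25 mm ahead of it and the grasp point (between the pads) lies 6 mm ahead of it (arm.tip_extent is the z of the fingertips in the tool frame, in m); z points along the fingers, x is the direction in which the jaws open and shut, and the axes are right-handed (so a half turn about z gives the same grasp; the last joint's range is limited). The gripper opens to 88 mm and grips with 3 to 60 N. Pads are 19 mm wide; open, the fingers measure 130 mm over their backs; the gripper's body (78 mm by 193 mm) begins 47 mm behind the grasp point.
Start: joints at [1.454, 0.359, 0.012, 0, -1.224, -0.288], TCP at [0.266, 0.62, 0.252] pointing down, gripper open.
Joint ranges: [-3.07, 3.07], [-1.43, 2.12], [-1.02, 1.25], [-3.03, 1.67], [-3.05, -0], [-3.03, 3.03]. Speed limits (rad/s): [2.39, 2.39, 3.01, 3.14, 3.14, 3.14].

## Interface

Orientations are given as [roll, pitch, yaw] about the fixed x, y, z axes, in that order (R = Rz(yaw) Ry(pitch) Rx(roll)).
In Python, from station import monitor, grab_frame, job_done, arm gives the robot as it stands.
- The arm moves only by the shell command python3 -m jog 'ROWS' [FORCE]. ROWS is JSON, a list that holds one entry, the list of rows, each a list of 7 numbers: the shift along the world's x, y, z in m, then the turn, a rotation vector about the world's x, y, z in rad, then the opening, from 0 (shut) to 1 (fully open). In form: [[[dx, dy, dz, ax, ay, az, claw], ...]]. A call has 1 to 20 rows; each row shifts and turns the commanded pose from where the row before left it; what a row does not reach is not made up. A row lasts 1/8 s, in which the tool goes at most 62.5 mm and 10.7 degrees, less where a joint would pass 70% of its speed; a pose out of reach is approached as far as the arm can. A call is refused whole if a number of a shift passes 0.0625 or a number of a turn 0.188, either way. A call with a gripper value outside its range is refused whole. The fingers move at their own pace and stop on an object; FORCE is the grip in N (left out, the last holds). Time passes only in rows, so rows that do not move let the fingers close. It gives the time, the measured TCP pose, the force and the opening at its end, in the units of the state.
- monitor.get_state(): the state, without advancing time (a new reading comes with each control period).
- grab_frame(name): name is "scene" or "top" or "wrist"; returns a dict with "pixels" (400x640x3 uint8, red, green, blue), "K" (3x3 intrinsics, pixels), "k1" (the pictures are not rectified: a ray, as slopes to the right and down, at radius r is drawn at 1 + k1 r^2 times it, then the intrinsics apply), "view" (4x4, takes a point from world to camera coordinates); the wrist camera has in their place "hand_eye" (4x4, takes a point from camera to tool coordinates, whose origin is the TCP and whose axes are the tool frame's). Camera axes: x right, y down, z forward; pixel columns grow to the right and rows downward; lengths in m; the calibration is good to about 2 mm. A picture is of the moment at which its call begins: read the wrist's pose just before it. There is no depth.
- job_done(): hands the job in, once; it reports no verdict.
The state is a dict: "t": time; "q": joint angles; "qd": joint speeds; "joint_efforts": joint torques, N m; "eef_pos": TCP position; "ee_rot": TCP orientation; "force": force on the tool from outside, world axes, zero at the start; "moment": the same for the moment, N m; "width": finger opening in m.
Only numpy, scipy, OpenCV 4.12 (cv2) and the standard library are available. Lean on these libraries where they do the work, as an engineer would, in place of code of your own. Each camera call takes 0.05 s, during which the arm holds its last target.

## Task

Put the loose knock bar back on the knock box: lay it across the box with its two end tongues between the guide posts, and push it straight down until both orange snap hooks have clicked over its ends and it is fully home. The two hooks are not equally stiff, so make sure that each side has clicked; press firmly but never with brute force (more than 40 N cracks the hooks), and leave the other things on the counter alone.

Things in the scene. Friction and masses are not known exactly. Their poses are not given: they have to be found in the camera images.
- knock_box: Grey open tub for spent coffee, empty, 110 mm (its x) by 166 mm (its y), 90 mm high over all, on suction feet. Origin on the counter under its middle, z up; the bar lies along its y. Long walls 50 mm high. Each 9.5 mm end wall (65.5 to 75 mm from the middle) has a ledge 60 mm up. Pressed down, the tub sinks on its soft rubber feet, up to 6.5 mm, then stops hard; let go, it comes back up.
- bar_seat (a point): Point fixed to the box, 66 mm above its origin: the bar's centre comes here when fully home (bar axis along the box's y, either way round). At each end two grey guide posts, 33 mm apart (1.5 mm clearance each side), stand on the ledge; above 82 mm over the counter they slope outward as a lead-in, up to 90 mm.
- hook_l (a joint): Orange springy snap hook at the +y end of the box, 18 mm wide, top 90 mm up; rad, 0 at rest, growing as it bends outward. Its sloped nose reaches 3.5 mm over the bar's end, underside 14 mm above the ledge. It meets the bar about 12 mm above home, bends 0.04 to 0.12 rad, and springs back to about 0 with a click when that end is home. Pressed over one end it yields at 5 to 20 N.
- hook_r (a joint): The same snap hook at the -y end of the box, about 1.4 times as stiff as hook_l.
- bar_center (a point): Centre of the loose knock bar, lying flat on the counter (centre 14 mm up). Bar axis = its y, z up, 150 mm long, 0.14 to 0.25 kg, alike either way round. Middle: black ribbed rubber sleeve 80 mm long, 24 wide, 25 high. Then each side a white end block 24 mm long (40 to 64 mm from the centre), 30 wide, 28 high; its flat top, 45 to 55 mm from the centre, is a good place to press. Then the end tongue.
- bar_end_a (a point): Middle of the end tongue at the bar's +y end, 69 mm from its centre at the same height. The white tongue is 30 mm wide, 12 mm high, its end face sloped: 75 mm from the centre at its top edge, 70.5 mm at the bottom.
- bar_end_b (a point): Middle of the end tongue at the bar's -y end, 69 mm from its centre at the same height. The white tongue is 30 mm wide, 12 mm high, its end face sloped: 75 mm from the centre at its top edge, 70.5 mm at the bottom.
- tamper: Coffee tamper with a wooden handle, 58 mm across, 83 mm high, bystander; origin at its underside.
- espresso_cup: Dark green espresso cup with a handle, 63x88x49 mm, bystander; origin at its underside.
- milk_pitcher: White milk pitcher, 66x91x98 mm, bystander; origin at its underside.
- portafilter: Portafilter with a wooden handle, 203x95x52 mm, lying on the counter, bystander; origin at its underside.
Things that resemble listed ones, but are neither listed nor needed, are in the scene too. Leave any red look-alike of the part that bears bar_center alone.

How it is judged:
By the outcome, as a careful person would: the job done as asked, in the order asked, and still so for the second after the job is handed in, with the robot touching nothing.
It also fails if it takes over 54 s, if anything falls off the work surface, if the arm or the gripper's body presses on something with over 40 N, if the wrist force passes 120 N, or if a joint passes its speed limit or range.

## Working session

There is one attempt and no reset: what is moved stays moved. The work goes in short steps, Python scripts to look and compute and a shell command to move; the robot and the scene stay as the last step left them, time stands still between calls to the robot, and variables do not carry over. Pictures are saved under pics/ and viewed, and the job is handed in when it is done.

```bash
ls; mkdir -p pics
cat > h.py <<'E'
import numpy as np, cv2
from station import monitor, grab_frame, job_done, arm
from scipy.spatial.transform import Rotation as R
def save(n,fn):
    s=monitor.get_state(); f=grab_frame(n)
    if n=='wrist':
        T=np.eye(4); T[:3,:3]=R.from_euler('xyz',s['ee_rot']).as_matrix(); T[:3,3]=s['eef_pos']
        V=np.linalg.inv(T@np.array(f['hand_eye']))
    else: V=np.array(f['view'])
    cv2.imwrite('pics/'+fn+'.png',f['pixels'][:,:,::-1])
    np.savez('pics/'+fn+'.npz',K=f['K'],k1=f['k1'],V=V)
    return f,V
def load(fn):
    d=np.load('pics/'+fn+'.npz'); return d['K'],float(d['k1']),d['V']
def ray(fn,u,v):
    K,k1,V=load(fn)
    d=np.array([(u-K[0,2])/K[0,0],(v-K[1,2])/K[1,1]]); p=d.copy()
    for _ in range(30): p=d/(1+k1*(p@p))
    C=np.linalg.inv(V); return C[:3,3], C[:3,:3]@np.array([p[0],p[1],1])
def onz(fn,u,v,z):
    o,d=ray(fn,u,v); return o+d*(z-o[2])/d[2]
def proj(fn,P):
    K,k1,V=load(fn); c=V[:3,:3]@np.array(P)+V[:3,3]; s=c[:2]/c[2]; s=s*(1+k1*(s@s))
    return np.array([K[0,0]*s[0]+K[0,2],K[1,1]*s[1]+K[1,2]])
def crop(fn,x0,y0,x1,y1,out,k=4):
    im=cv2.imread('pics/'+fn+'.png')[y0:y1,x0:x1]; cv2.imwrite('pics/'+out+'.png',cv2.resize(im,None,fx=k,fy=k,interpolation=cv2.INTER_CUBIC))
E
python3 - <<'E'
from h import *
for n in ['scene','top','wrist']: save(n,n+'0')
print(monitor.get_state(), arm.tip_extent)
E
```

```text
pics
{'t': 0.15, 'q': array([ 1.45409560e+00,  3.59222977e-01,  1.12670237e-02, -2.92952837e-04,
       -1.22407513e+00, -2.88103167e-01]), 'qd': array([ 0.0003501 , -0.00226582,  0.00438815,  0.00209118, -0.00143018,
        0.00127182]), 'joint_efforts': array([-5.43012266e-04, -5.83274925e+01,  2.93290669e+01,  7.00113371e+00,
        8.80835170e-03, -1.05875831e-04]), 'eef_pos': array([0.26571575, 0.6201319 , 0.25082957]), 'ee_rot': array([-3.14150586e+00, -1.26212883e-03, -1.97569999e+00]), 'force': array([-0.89696158, -0.45630959, -0.38475133]), 'moment': array([-0.04038362, -0.04732608, -0.04116043]), 'width': 0.08781577206721738} 0.025
```

View pics/scene0.png

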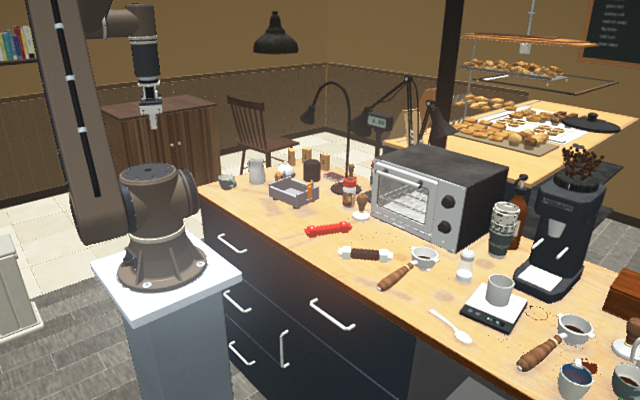

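View pics/top0.png

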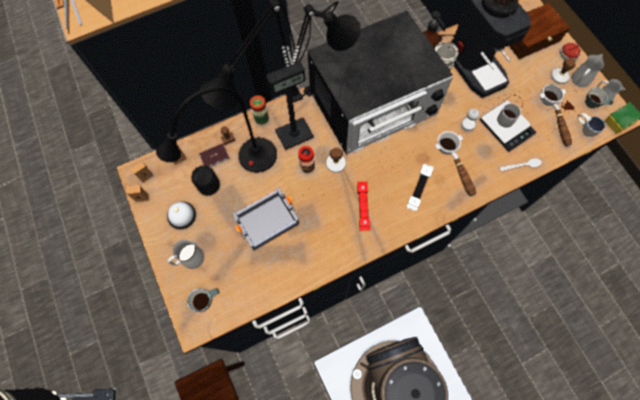

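View pics/wrist0.png

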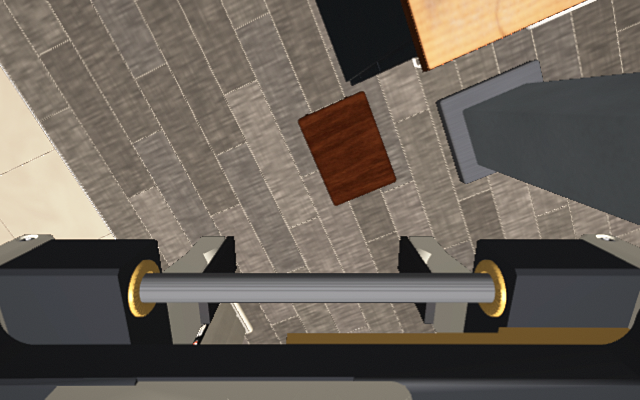

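The scene picture shows the grey tub with orange hooks at about (290,192). A red bar lies at (328,229) and a black and white bar at (365,254). In the top picture these are the tub at (267,219), the red bar at (364,206) and the black and white bar at (420,187). The candidates for the knock bar are the red look-alike at top (364,206) and the black-sleeved bar with white ends at top (420,187). The description fits the second. I'll check it in a close crop.

Run:
```python
from h import *
crop('top0',385,150,465,220,'c_bar',8)
crop('top0',220,175,320,260,'c_box',7)
```

```text
(no output)
```

View pics/c_bar.png

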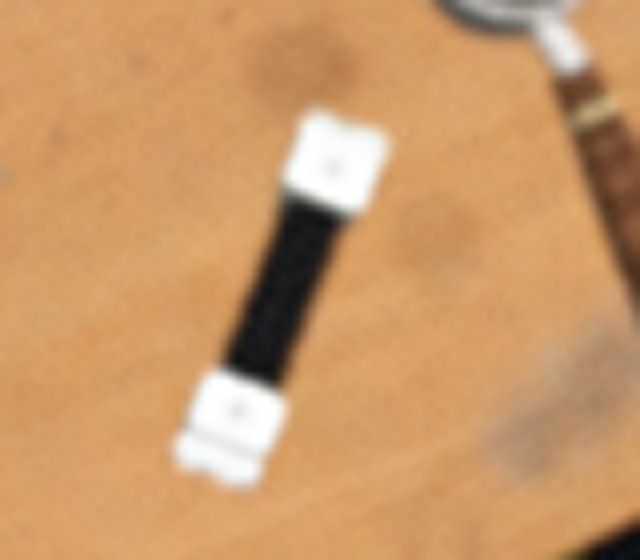

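View pics/c_box.png

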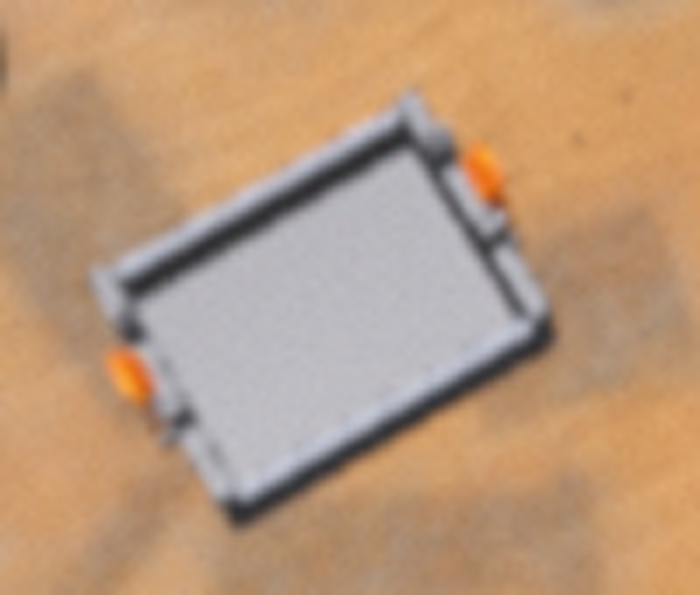

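The crop confirms the choice. It shows a black sleeve with white end blocks, with the block-top marks at top (426.9,170.6) and (414.6,201.3). The tub's orange hooks are at top (289,200) and (239,228).

Run:
```python
from h import *
a=onz('top0',426.9,170.6,.028);b=onz('top0',414.6,201.0,.028)
print('bar',a,b,(a+b)/2,np.linalg.norm(a-b),np.degrees(np.arctan2(*(a-b)[1::-1])))
a=onz('top0',289.1,199.4,.085);b=onz('top0',238.4,228.2,.085)
print('hooks',a,b,(a+b)/2,np.linalg.norm(a-b),np.degrees(np.arctan2(*(a-b)[1::-1])))
print('red', onz('top0',362,186,.014),onz('top0',365,226,.014)); print('tool x', R.from_euler('xyz',monitor.get_state()['ee_rot']).as_matrix())
for n,u,v in [('tamper',336,160),('porta',448,143),('pend',472,192),('cup',200,299),('pitcher',188,253),('blackcan',205,180),('whitejar',181,214),('redjar',306,159),('lampbase',257,155)]: print(n,onz('top0',u,v,.05).round(3))
```

```text
bar [ 0.47569744 -0.3691525   0.028     ] [ 0.40963744 -0.28868209  0.028     ] [ 0.44266744 -0.3289173   0.028     ] 0.10411248911194897 -50.61664519407189
hooks [0.5525946  0.03524113 0.085     ] [0.53845803 0.19097562 0.085     ] [0.54552631 0.11310837 0.085     ] 0.1563747920863346 -84.81327149267263
red [ 0.52199717 -0.17900102  0.014     ] [ 0.41036738 -0.12946302  0.014     ]
tool x [[-3.93929902e-01 -9.19140391e-01 -4.17414308e-04]
 [-9.19139619e-01  3.93930114e-01 -1.19426416e-03]
 [ 1.26212850e-03 -8.67943385e-05 -9.99999200e-01]]
tamper [ 0.616 -0.14   0.05 ]
porta [ 0.518 -0.462  0.05 ]
pend [ 0.355 -0.442  0.05 ]
cup [0.417 0.358 0.05 ]
pitcher [0.547 0.343 0.05 ]
blackcan [0.727 0.224 0.05 ]
whitejar [0.661 0.322 0.05 ]
redjar [ 0.657 -0.064  0.05 ]
lampbase [0.733 0.059 0.05 ]
```

Run:
```python
from h import *
def tri(us,ut):
    o1,d1=ray('scene0',*us);o2,d2=ray('top0',*ut)
    A=np.stack([d1,-d2],1);s=np.linalg.lstsq(A,o2-o1,rcond=None)[0]
    p,q=o1+s[0]*d1,o2+s[1]*d2; return ((p+q)/2).round(3),np.linalg.norm(p-q).round(3)
print('lamp1 head',tri((307,118),(168,152)))
print('lamp1 arc top',tri((345,85),(218,90)))
print('lamp2 head',tri((440,122),(340,30)))
print('display',tri((380,122),(288,80)))
print(proj('scene0',[.443,-.329,.014]),proj('scene0',[.5455,.113,.05]))
crop('scene0',250,160,330,220,'c_sbox',8)
```

```text
lamp1 head (array([0.741, 0.264, 0.245]), np.float64(0.003))
lamp1 arc top (array([0.757, 0.088, 0.39 ]), np.float64(0.021))
lamp2 head (array([ 0.84 , -0.263,  0.311]), np.float64(0.015))
display (array([ 0.77 , -0.08 ,  0.289]), np.float64(0.005))
[364.69387743 254.86196228] [292.72822965 187.47788649]
```

View pics/c_sbox.png

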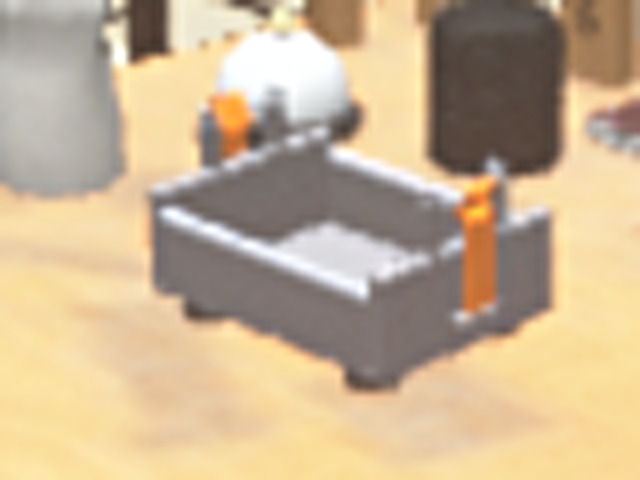

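Run:
```python
from h import *
f=grab_frame('wrist'); print(np.array(f['hand_eye']).round(3)); print(f['K'],f['k1'])
```

```text
[[ 1.     0.001  0.001  0.   ]
 [-0.001  0.959  0.284 -0.077]
 [-0.001 -0.284  0.959 -0.134]
 [ 0.     0.     0.     1.   ]]
[[321.8589372    0.         316.71985552]
 [  0.         321.8589372  198.51806466]
 [  0.           0.           1.        ]] 0.005529833041324377
```

```bash
python3 -m jog '[[[0.028,-0.055,0,0,0,-0.108,1],[0.028,-0.055,0,0,0,-0.108,1],[0.028,-0.055,0,0,0,-0.108,1],[0.028,-0.055,0,0,0,-0.108,1],[0.028,-0.055,0,0,0,-0.108,1],[0.028,-0.055,0,0,0,-0.108,1],[0.028,-0.055,0,0,0,-0.108,1],[0.028,-0.055,0,0,0,-0.108,1],[0.028,-0.055,0,0,0,-0.108,1],[0.028,-0.055,0,0,0,-0.108,1],[0,0,0,0,0,0,1],[0,0,0,0,0,0,1]]]'
python3 - <<'E'
from h import *
save('wrist','w1'); print(monitor.get_state())
E
```

```text
t: 1.7
eef_pos: [0.5457, 0.0701, 0.2513]
ee_rot: [3.142, -0.001, -3.056]
force: [0.5, 0.7, -0.4]
width: 0.0876
{'t': 1.75, 'q': array([ 4.85048664e-01,  1.54028983e-01, -2.65373259e-01, -2.29841244e-04,
       -1.15163723e+00, -3.98337732e-01]), 'qd': array([ 0.02300007, -0.00417596, -0.00169706,  0.00045318,  0.00159635,
       -0.00030265]), 'joint_efforts': array([-1.00867633e+00, -4.07984769e+01,  2.84753841e+01,  6.82534754e+00,
       -6.64135077e-03, -1.22083523e-05]), 'eef_pos': array([0.54553246, 0.07079551, 0.25141172]), 'ee_rot': array([ 3.14149348e+00, -3.05538866e-04, -3.05497528e+00]), 'force': array([ 0.12252717, -0.46806525,  0.31994373]), 'moment': array([ 0.11700981, -0.07276515,  0.04447778]), 'width': 0.08787643391633468}
```

View pics/w1.png

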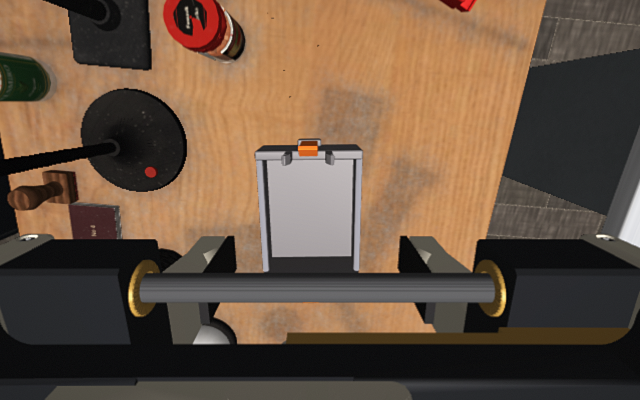

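The wrist picture shows the tub upright in the image, with the near hook at (309,149) and the far end hidden behind the gripper. I'll shift +y to see both hooks.

```bash
python3 -m jog '[[[0,0.05,0,0,0,0,1],[0,0.05,0,0,0,0,1],[0,0,0,0,0,0,1],[0,0,0,0,0,0,1]]]'
python3 - <<'E'
from h import *
save('wrist','w2'); print(monitor.get_state()['eef_pos']); crop('w2',230,0,390,250,'c_w2',3)
E
```

```text
t: 2.25
eef_pos: [0.5451, 0.1718, 0.2516]
ee_rot: [-3.142, -0.0, -3.052]
force: [0.0, -1.2, -0.4]
width: 0.0877
[0.54523739 0.1710286  0.25161615]
```

View pics/c_w2.png

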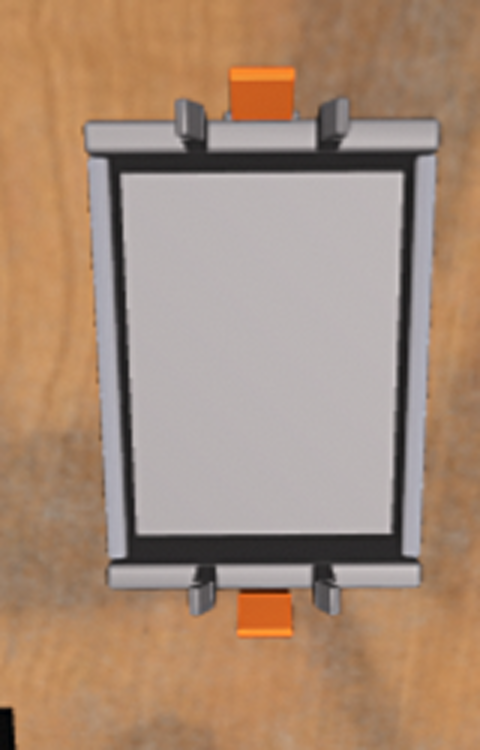

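```bash
cat > fit.py <<'E'
from h import *
from scipy.optimize import least_squares
# crop coords (k=3, offset 230,0)
c=lambda x,y:((x+.5)/3-.5+230,(y+.5)/3-.5)
pts=[((.055,-.075,.06),c(85,123)),((-.055,-.075,.06),c(439,121)),((.055,-.0655,.06),c(87,152)),((-.055,-.0655,.06),c(437,151)),
((.055,.075,.06),c(108,588)),((-.055,.075,.06),c(420,587)),((.055,.0655,.06),c(109,563)),((-.055,.0655,.06),c(421,562))]
def model(p,P):
    x,y,z=P;cs,sn=np.cos(p[2]),np.sin(p[2]); return [p[0]+cs*x-sn*y,p[1]+sn*x+cs*y,z]
res=lambda p:np.concatenate([proj('w2',model(p,P))-np.array(m) for P,m in pts])
r=least_squares(res,[.545,.113,.09]); print(r.x,np.degrees(r.x[2])); print(r.fun.reshape(-1,2).round(2))
for P in [(.009,-.08,.09),(-.009,-.08,.09),(.009,.08,.09),(-.009,.08,.09)]:
    u=proj('w2',model(r.x,P)); print(P,((u-[230,0])*3).round(0))
E
python3 fit.py
```

```text
[0.54967251 0.113506   0.09542226] 5.467292605990407
[[-0.81 -1.03]
 [ 0.91 -1.04]
 [-0.87  0.59]
 [ 1.08  0.25]
 [-0.17  0.81]
 [ 0.37  0.58]
 [-0.97  0.4 ]
 [ 0.42  0.16]]
(0.009, -0.08, 0.09) [229.  77.]
(-0.009, -0.08, 0.09) [294.  77.]
(0.009, 0.08, 0.09) [236. 629.]
(-0.009, 0.08, 0.09) [292. 629.]
```

```bash
python3 -m jog '[[[-0.0134,-0.046,-0.005,0,0,0.06,1],[-0.0134,-0.046,-0.005,0,0,0.06,1],[-0.0134,-0.046,-0.005,0,0,0.06,1],[-0.0134,-0.046,-0.005,0,0,0.06,1],[-0.0134,-0.046,-0.005,0,0,0.06,1],[-0.0134,-0.046,-0.005,0,0,0.06,1],[-0.0134,-0.046,-0.005,0,0,0.06,1],[-0.0134,-0.046,-0.005,0,0,0.06,1],[-0.0134,-0.046,-0.005,0,0,0.06,1],[-0.0134,-0.046,-0.005,0,0,0.06,1],[0,0,0,0,0,0,1],[0,0,0,0,0,0,1]]]'
python3 - <<'E'
from h import *
save('wrist','w3'); s=monitor.get_state();print(s['eef_pos'],s['ee_rot']); crop('w3',230,40,390,250,'c_w3',3)
E
```

```text
t: 3.8
eef_pos: [0.4113, -0.2899, 0.2017]
ee_rot: [-3.142, 0.0, -2.458]
force: [0.1, 0.0, -0.2]
width: 0.0872
[ 0.41169074 -0.28941672  0.20178433] [-3.14128329e+00  2.91452294e-04 -2.45624788e+00]
```

View pics/c_w3.png

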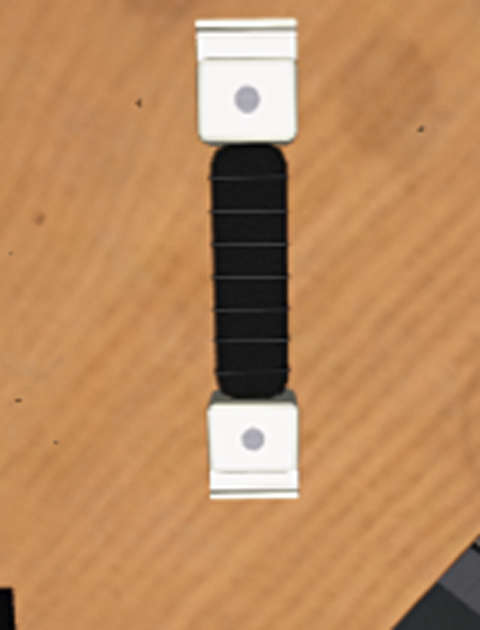

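View pics/w3.png

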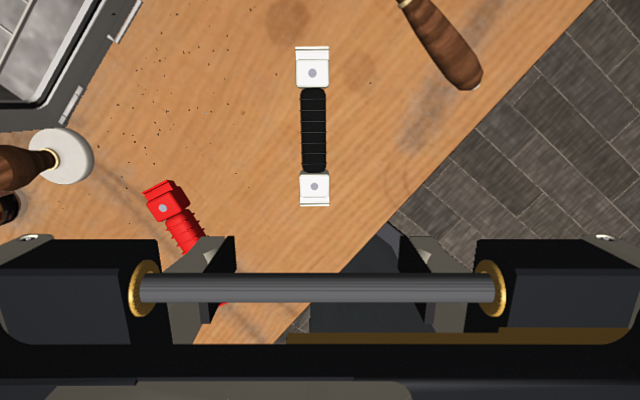

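The bar is clear in this picture. Its block marks are at (312,72.7) and (314,186), and the red look-alike is well to the side at (165,207).

Run:
```python
from h import *
g=lambda x,y:((x+.5)/3-.5+230,(y+.5)/3-.5+40)
a=onz('w3',*g(247,98.5),.028);b=onz('w3',*g(253,439),.028)
d=a-b;m=(a+b)/2;print(a,b,m,np.linalg.norm(d),np.degrees(np.arctan2(d[1],d[0])))
s=monitor.get_state();print(m-s['eef_pos'], 'yaw tool',np.degrees(s['ee_rot'][2]))
Rt=R.from_euler('xyz',s['ee_rot']).as_matrix(); print(Rt.T@(m-s['eef_pos']))
```

```text
[ 0.47990092 -0.36746039  0.028     ] [ 0.41263231 -0.28754331  0.028     ] [ 0.44626662 -0.32750185  0.028     ] 0.10445959571490353 -49.91166936111477
[ 0.03457587 -0.03808513 -0.17378433] yaw tool -140.73263706404157
[-0.00261242 -0.05131623  0.17380099]
```

```bash
python3 -m jog '[[[0.0175,-0.019,-0.02,0,0,0.014,0.7],[0.017,-0.019,-0.03,0,0,0,0.7],[0,0,-0.04,0,0,0,0.7],[0,0,-0.04,0,0,0,0.7],[0,0,-0.03,0,0,0,0.7],[0,0,-0.014,0,0,0,0.7],[0,0,0,0,0,0,0.7],[0,0,0,0,0,0,0.1],[0,0,0,0,0,0,0],[0,0,0,0,0,0,0],[0,0,0,0,0,0,0],[0,0,0,0,0,0,0]]]' 25
```

```text
t: 5.35
eef_pos: [0.4464, -0.3277, 0.0278]
ee_rot: [-3.141, 0.0, -2.442]
force: [-1.1, 0.0, 3.0]
width: 0.0237
```

```bash
python3 -m jog '[[[0,0,0.03,0,0,0,0],[0,0,0.05,0,0,0,0],[0,0,0.05,0,0,0,0],[0,0,0.042,0,0,0,0],[0.0115,0.049,0,0,0,-0.067,0],[0.0115,0.049,0,0,0,-0.067,0],[0.0115,0.049,0,0,0,-0.067,0],[0.0115,0.049,0,0,0,-0.067,0],[0.0115,0.049,0,0,0,-0.067,0],[0.0115,0.049,0,0,0,-0.067,0],[0.0115,0.049,0,0,0,-0.067,0],[0.0115,0.049,0,0,0,-0.067,0],[0.0115,0.049,0,0,0,-0.067,0],[0,0,0,0,0,0,0],[0,0,0,0,0,0,0]]]'
python3 - <<'E'
from h import *
save('wrist','w4'); save('top','t4'); s=monitor.get_state();print(s['eef_pos'],s['ee_rot'],s['force'],s['moment']);
E
```

```text
t: 7.22
eef_pos: [0.5493, 0.1133, 0.1989]
ee_rot: [-3.141, -0.001, -3.044]
force: [-0.0, -0.1, -1.8]
width: 0.0238
[0.54940346 0.11252768 0.19935837] [-3.14140828e+00 -6.61994784e-04 -3.04515854e+00] [-0.54210786 -0.84070905 -1.76217418] [ 0.02008889 -0.04066314 -0.02915847]
```

View pics/w4.png

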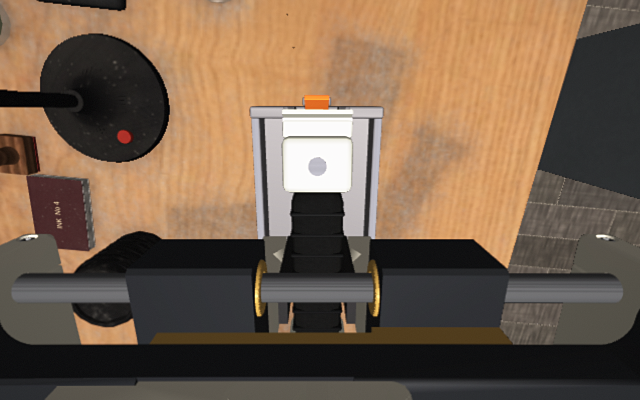

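Run:
```python
from h import *
crop('w4',230,80,400,240,'c_w4',4)
```

```text
(no output)
```

View pics/c_w4.png

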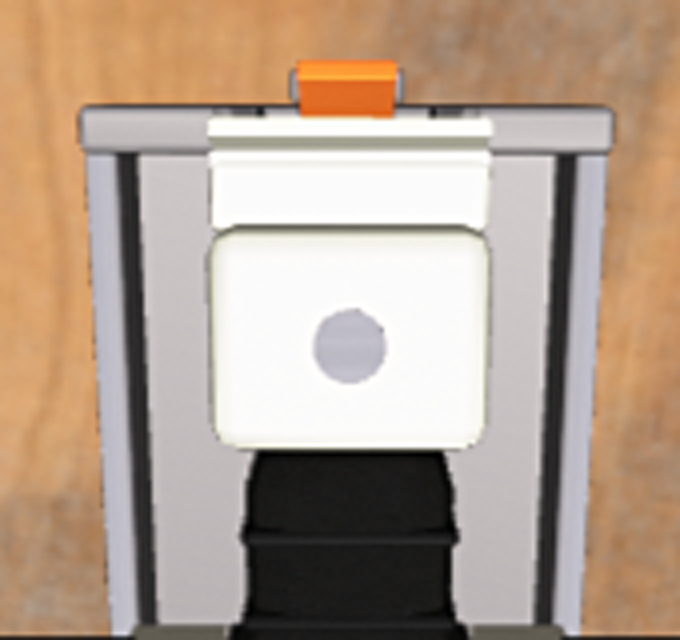

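Run:
```python
from h import *
from scipy.optimize import least_squares
c=lambda x,y:np.array([(x+.5)/4-.5+230,(y+.5)/4-.5+80])
s=dict(eef_pos=[0.5493,0.1130,0.1990])
def model(p,P,z0):
    x,y,z=P;cs,sn=np.cos(p[2]),np.sin(p[2]); return [p[0]+cs*x-sn*y,p[1]+sn*x+cs*y,z+z0]
def fit(pts,z0,free=3):
    f=lambda p:np.concatenate([proj('w4',model(p,P,z0))-m for P,m in pts])
    r=least_squares(f,[.549,.113,.095]); print(r.x,np.degrees(r.x[2]),r.fun.round(1)); return r.x
bar=[((0,-.052,.014),c(350,346)),((.015,-.052,.014),c(212,340)),((-.015,-.052,.014),c(489,340)),((0,-.064,.014),c(350,230)),((0,-.040,.014),c(350,448)),((.015,-.075,.006),c(208,119)),((-.015,-.075,.006),c(492,119))]
fit(bar,.199-.0138)
box=[((.055,-.075,.06),c(79,107)),((-.055,-.075,.06),c(613,108)),((.055,-.0655,.06),c(81,152)),((-.055,-.0655,.06),c(612,152)),((.009,-.083,.09),c(298,61)),((-.009,-.083,.09),c(398,61))]
fit(box,0)
```

```text
[0.54929703 0.11331032 0.0988079 ] 5.661275818785212 [ 0.1 -0.6 -1.1  0.9  1.   0.9  0.1 -0.5  0.   1.4  0.1 -1.  -0.1 -1. ]
[0.54956796 0.11339108 0.09748494] 5.58547562207636 [-0.6 -0.4  1.  -0.4 -0.4  0.4  0.5  0.6 -0.2 -0.  -0.2 -0. ]
```

```bash
python3 -m jog '[[[0,0,-0.03,0,0,0,0],[0,0,-0.03,0,0,0,0],[0,0,-0.018,0,0,0,0],[0,0,0,0,0,0,0],[0,0,0,0,0,0,0]]]'
python3 - <<'E'
from h import *
save('wrist','w5'); s=monitor.get_state();print(s['eef_pos'],s['ee_rot'],s['force'],s['moment']); crop('w5',230,60,400,220,'c_w5',4)
save('scene','s5');crop('s5',250,120,350,220,'c_s5',6)
E
```

```text
t: 7.95
eef_pos: [0.5503, 0.113, 0.1225]
ee_rot: [3.141, 0.001, -3.045]
force: [0.3, 0.1, -1.3]
width: 0.0238
[0.55050502 0.113287   0.12276242] [ 3.14100747e+00  1.75085371e-03 -3.04492226e+00] [-0.20582117  0.61474828 -1.18717937] [ 0.07379374 -0.09515424 -0.02107094]
```

View pics/c_w5.png

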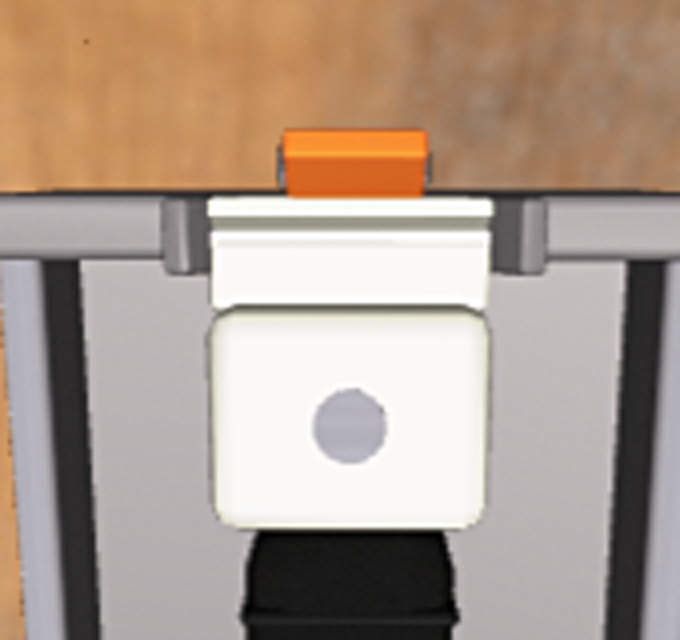

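View pics/c_s5.png

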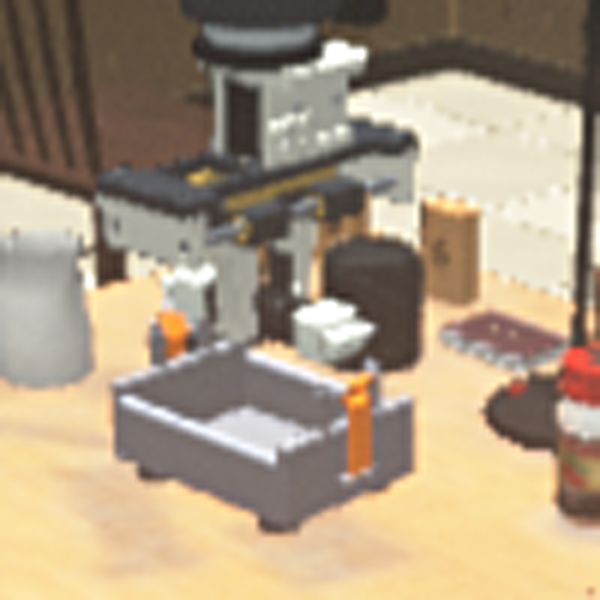

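The wrist view shows the tongue between the posts, about 0.8 mm too far to +x (bar at column 350, hook at 356). I'll correct that and lower to just above hook contact.

```bash
python3 -m jog '[[[-0.0008,0,-0.008,0,0,0,0],[0,0,-0.01,0,0,0,0],[0,0,-0.007,0,0,0,0],[0,0,0,0,0,0,0],[0,0,0,0,0,0,0]]]'
python3 - <<'E'
from h import *
save('wrist','w6'); s=monitor.get_state();print(s['eef_pos'],s['ee_rot'],s['force'],s['moment']); crop('w6',230,60,400,220,'c_w6',4)
E
```

```text
t: 8.68
eef_pos: [0.5492, 0.1135, 0.0965]
ee_rot: [-3.141, -0.0, -3.044]
force: [0.1, -0.1, -1.5]
width: 0.0241
[0.54921457 0.11349906 0.09670623] [-3.14157685e+00  1.89850154e-04 -3.04447814e+00] [ 0.5917195   0.35660417 -1.67499773] [ 0.05499537 -0.09143424  0.00630865]
```

View pics/c_w6.png

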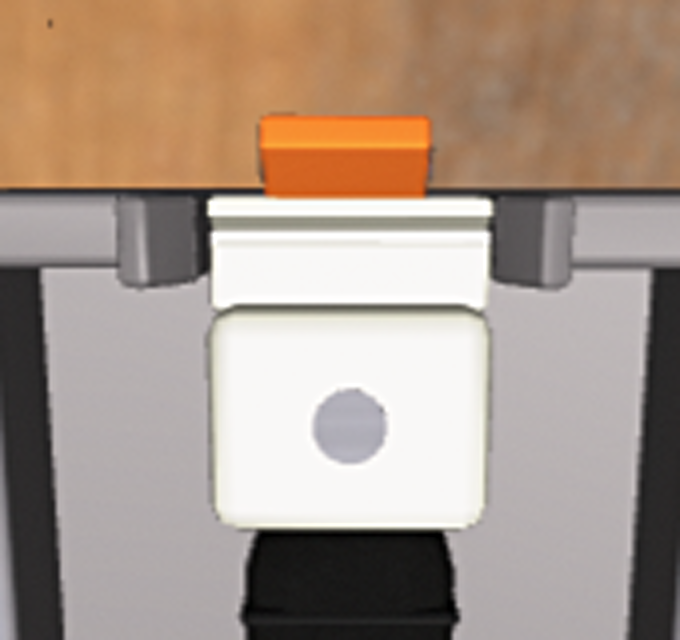

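Bar, hook and posts are now lined up to within 0.4 mm (350, 346 and 346). Next I'll lower gently onto the hooks.

```bash
python3 -m jog '[[[0.0003,0,-0.003,0,0,0,0],[0,0,-0.003,0,0,0,0],[0,0,0,0,0,0,0],[0,0,0,0,0,0,0]]]'; python3 -m jog '[[[0,0,-0.002,0,0,0,0],[0,0,0,0,0,0,0]]]';python3 -m jog '[[[0,0,-0.002,0,0,0,0],[0,0,0,0,0,0,0]]]'
```

```text
t: 9.22
eef_pos: [0.5494, 0.1135, 0.0906]
ee_rot: [3.142, 0.0, -3.045]
force: [0.7, 0.4, -0.9]
width: 0.0236
t: 9.48
eef_pos: [0.5496, 0.1135, 0.0887]
ee_rot: [3.141, 0.0, -3.044]
force: [-0.2, 0.4, -0.1]
width: 0.0237
t: 9.72
eef_pos: [0.5497, 0.1135, 0.0867]
ee_rot: [3.141, 0.001, -3.044]
force: [0.6, 0.0, 2.6]
width: 0.0239
```

```bash
for i in 1 ; do python3 -m jog '[[[0,0,-0.0015,0,0,0,0],[0,0,0,0,0,0,0]]]'|grep -E 'eef|force'; python3 -m jog '[[[0,0,-0.0015,0,0,0,0],[0,0,0,0,0,0,0]]]'|grep -E 'eef|force';python3 -m jog '[[[0,0,-0.0015,0,0,0,0],[0,0,0,0,0,0,0]]]'|grep -E 'eef|force'; done
```

```text
eef_pos: [0.5496, 0.1135, 0.0852]
force: [1.6, 0.6, 3.0]
eef_pos: [0.5496, 0.1136, 0.0837]
force: [1.0, 0.7, 5.2]
eef_pos: [0.5496, 0.1136, 0.0823]
force: [-0.3, 0.0, 4.9]
```

```bash
python3 -m jog '[[[0,0,-0.0015,0,0,0,0],[0,0,0,0,0,0,0]]]'|grep -E 'eef|force'; python3 -m jog '[[[0,0,-0.0015,0,0,0,0],[0,0,0,0,0,0,0]]]'|grep -E 'eef|force';python3 - <<'E'
from h import *
save('wrist','w7'); print(monitor.get_state()['moment']); crop('w7',230,60,400,220,'c_w7',4)
save('scene','s7');crop('s7',250,120,350,220,'c_s7',6)
E
```

```text
eef_pos: [0.5497, 0.1136, 0.0809]
force: [0.2, 0.4, 6.8]
eef_pos: [0.5498, 0.1136, 0.0796]
force: [-0.4, 0.9, 8.2]
[0.21789621 0.03942655 0.013211  ]
```

View pics/c_w7.png

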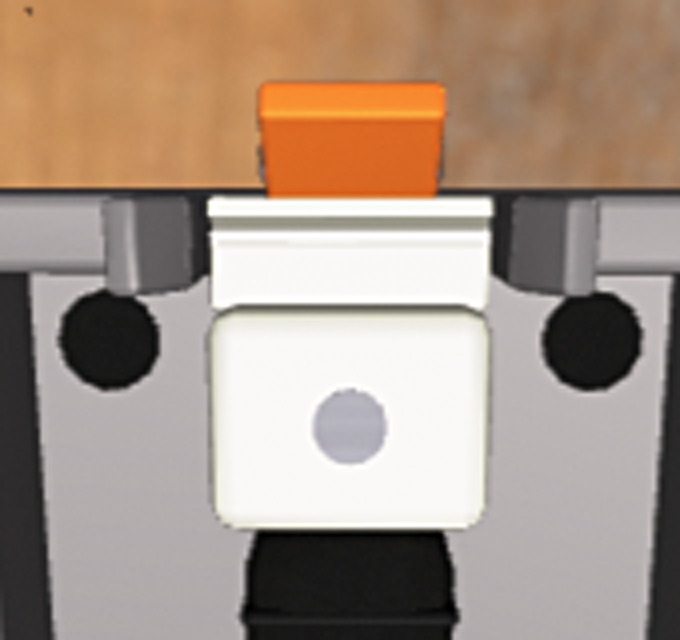

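View pics/c_s7.png

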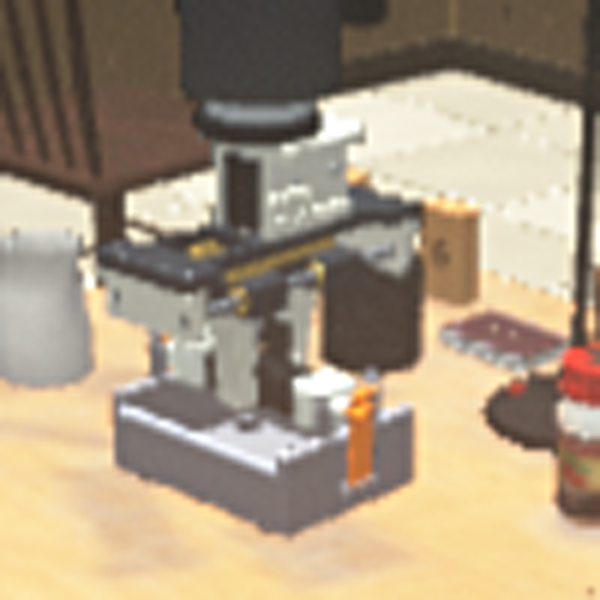

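```bash
python3 -m jog '[[[0,0,-0.0015,0,0,0,0],[0,0,0,0,0,0,0]]]' 40|grep -E 'eef|force|width'; python3 -m jog '[[[0,0,-0.001,0,0,0,0],[0,0,0,0,0,0,0]]]'|grep -E 'eef|force';python3 -m jog '[[[0,0,-0.001,0,0,0,0],[0,0,0,0,0,0,0]]]'|grep -E 'eef|force'
```

```text
eef_pos: [0.5499, 0.1137, 0.0782]
force: [-0.1, 0.5, 8.6]
width: 0.0237
eef_pos: [0.55, 0.1138, 0.0773]
force: [-1.0, 1.4, 8.3]
eef_pos: [0.5493, 0.1134, 0.0756]
force: [-0.1, 1.2, 5.5]
```

Run:
```python
from h import *
s=monitor.get_state();print(s['eef_pos'],s['force'],s['moment'])
save('wrist','w8'); crop('w8',230,60,400,220,'c_w8',4)
save('scene','s8');crop('s8',250,120,350,220,'c_s8',6)
```

```text
[0.54930511 0.1134382  0.0755594 ] [-0.11205992  1.21242177  5.51841087] [ 0.35529856 -0.03130172 -0.01213423]
```

View pics/c_w8.png

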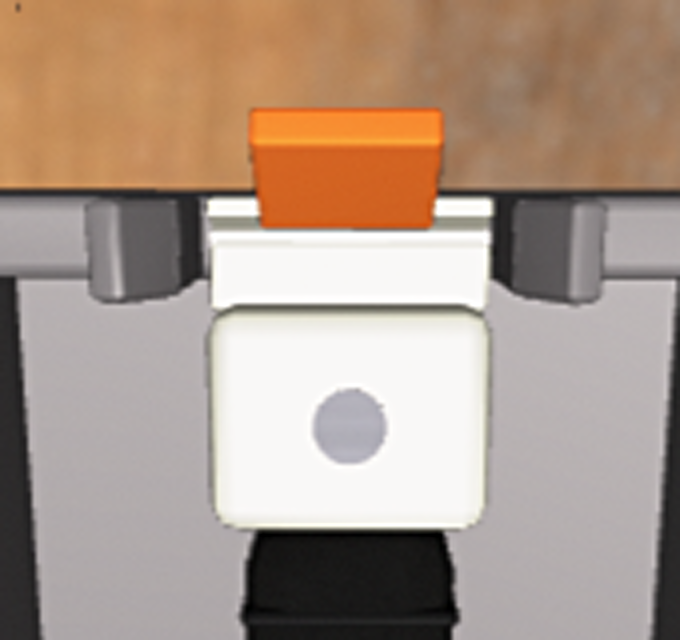

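View pics/c_s8.png

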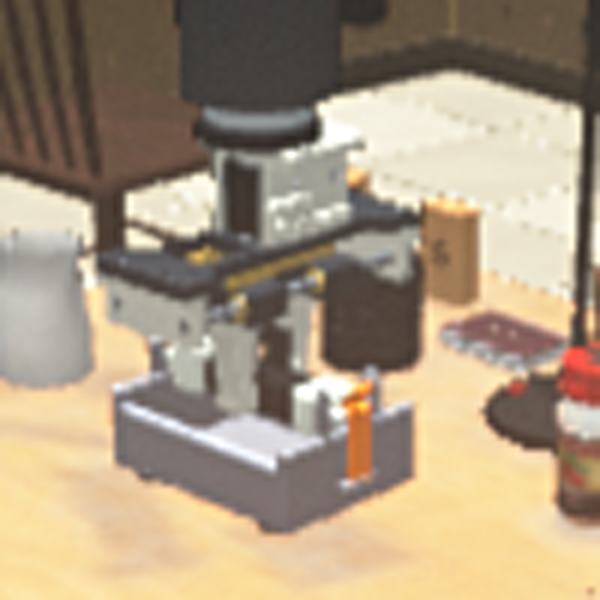

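The -y hook has clicked, with its orange nose lying over the tongue at (346,170) in the crop. The x moment shows the +y end still resisting, so I'll press on.

```bash
python3 -m jog '[[[0,0,-0.001,0,0,0,0],[0,0,0,0,0,0,0]]]'|grep -E 'eef|force'; python3 -m jog '[[[0,0,-0.001,0,0,0,0],[0,0,0,0,0,0,0]]]'|grep -E 'eef|force';python3 -m jog '[[[0,0,-0.001,0,0,0,0],[0,0,0,0,0,0,0]]]'|grep -E 'eef|force'; python3 -m jog '[[[0,0,-0.001,0,0,0,0],[0,0,0,0,0,0,0]]]'; python3 -c "
from h import *
print(monitor.get_state()['moment'])"
```

```text
eef_pos: [0.5493, 0.1135, 0.0747]
force: [-0.1, 1.9, 6.5]
eef_pos: [0.5493, 0.1135, 0.0738]
force: [-2.2, 1.7, 7.5]
eef_pos: [0.5493, 0.1135, 0.0733]
force: [-2.0, 0.6, 12.0]
t: 12.92
eef_pos: [0.5493, 0.1135, 0.0731]
ee_rot: [-3.142, 0.0, -3.044]
force: [-5.7, 1.1, 20.8]
width: 0.0237
[ 0.33688396  2.32647394 -0.04307492]
```

The force has risen to 21 N, with some sideways force. I'll stop and look.

Run:
```python
from h import *
s=monitor.get_state();print(s['eef_pos'],s['ee_rot'],s['force'],s['moment'])
save('wrist','w9'); crop('w9',230,60,400,220,'c_w9',4)
save('scene','s9');crop('s9',250,140,330,220,'c_s9',7)
```

```text
[0.5493244  0.11346431 0.07313745] [-3.14151811e+00  4.88374499e-04 -3.04404534e+00] [-5.68758963  1.09907367 20.79811099] [ 0.33688396  2.32647394 -0.04307492]
```

View pics/c_w9.png

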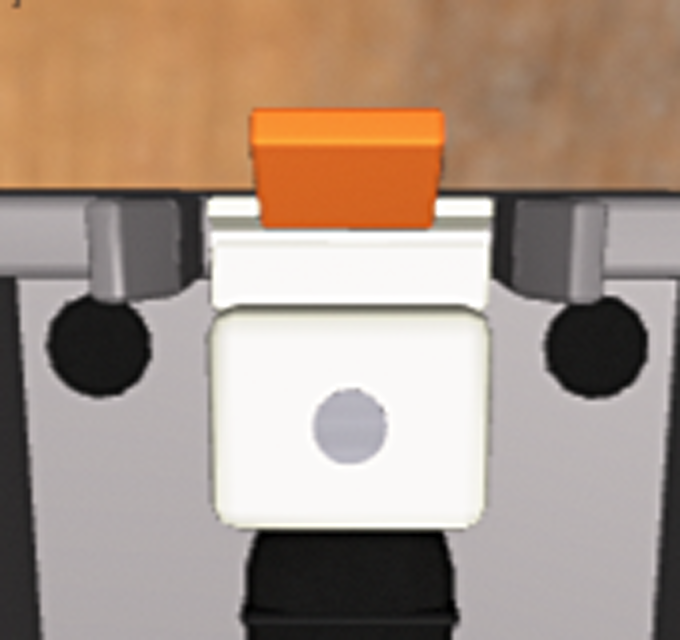

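View pics/c_s9.png

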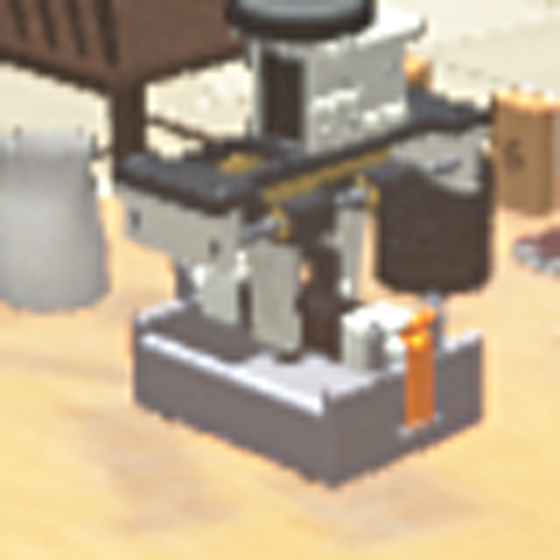

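View pics/w9.png

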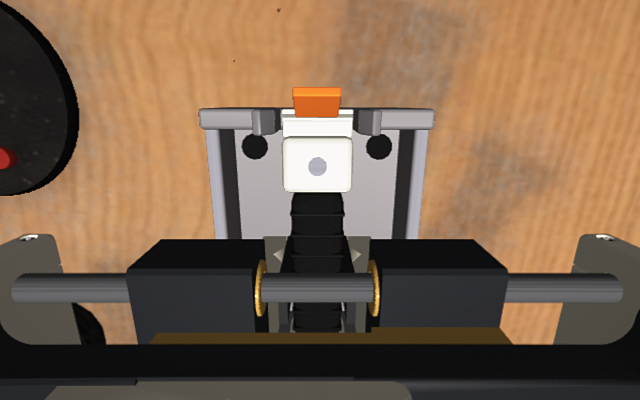

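Bar height (TCP 0.0731, bar centre about 0.0593) equals the home height minus the full 6.5 mm foot travel, so both sides may be in. I'll ease off, open and retreat to check both ends.

```bash
python3 -m jog '[[[0,0,0.003,0,0,0,0],[0,0,0.003,0,0,0,0],[0,0,0,0,0,0,0.25],[0,0,0,0,0,0,0.5],[0,0,0,0,0,0,0.5],[0,0,0,0,0,0,0.5]]]'; python3 -m jog '[[[0,0,0.04,0,0,0,0.5],[0,0,0.05,0,0,0,0.5],[0,0.03,0.05,0,0,0,0.5],[0,0.03,0.03,0,0,0,0.5],[0,0,0,0,0,0,0.5],[0,0,0,0,0,0,0.5]]]'
python3 - <<'E'
from h import *
save('wrist','w10'); crop('w10',230,20,390,250,'c_w10',3)
E
```

```text
t: 13.78
eef_pos: [0.5492, 0.1133, 0.0773]
ee_rot: [-3.141, -0.001, -3.045]
force: [-0.3, -0.0, -0.4]
width: 0.0431
t: 14.52
eef_pos: [0.5487, 0.1732, 0.2468]
ee_rot: [-3.141, -0.001, -3.044]
force: [-0.2, 0.1, -0.3]
width: 0.0441
```

View pics/c_w10.png

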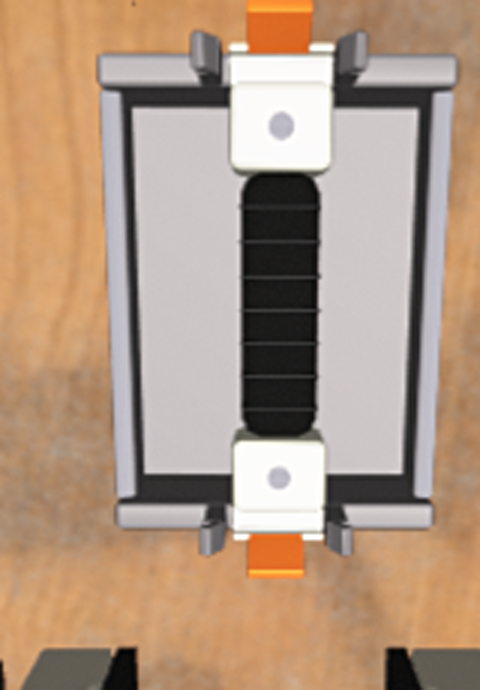

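Run:
```python
from h import *
crop('w10',280,10,350,60,'c_a',9); crop('w10',280,170,350,225,'c_b',9)
a=cv2.imread('pics/c_a.png');b=cv2.imread('pics/c_b.png');cv2.imwrite('pics/c_ab.png',np.vstack([a,b])[:, :]) if 0 else cv2.imwrite('pics/c_ab.png',cv2.resize(np.vstack([a,b]),(400,600)))
cv2.imwrite('pics/c_b2.png',b)
```

```text
(no output)
```

View pics/c_b2.png

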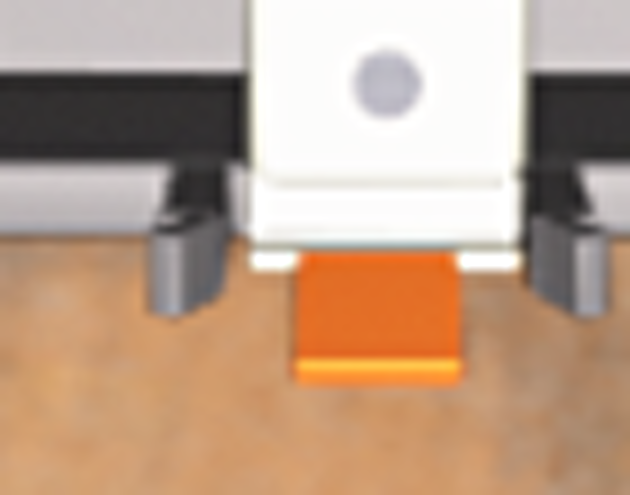

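View pics/c_a.png

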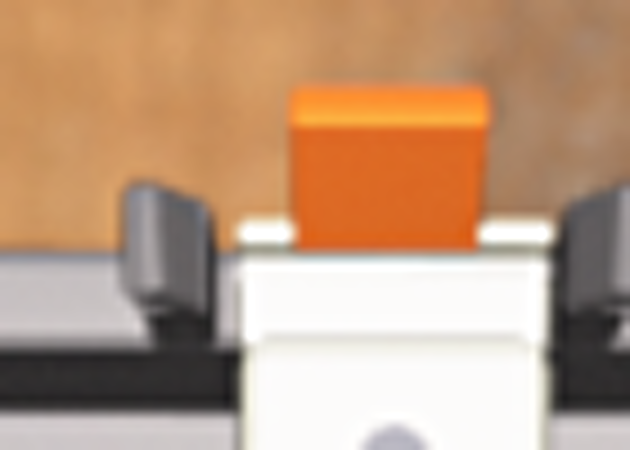

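Run:
```python
from h import *
from scipy.optimize import least_squares
c=lambda x,y:np.array([(x+.5)/3-.5+230,(y+.5)/3-.5+20])
def model(p,P):
    x,y,z=P;cs,sn=np.cos(p[2]),np.sin(p[2]); return [p[0]+cs*x-sn*y,p[1]+sn*x+cs*y,z]
box=[((.055,-.075,.06),c(98,56)),((-.055,-.075,.06),c(457,56)),((.055,-.0655,.06),c(101,88)),((-.055,-.0655,.06),c(456,87)),
((.055,.075,.06),c(119,528)),((-.055,.075,.06),c(434,527)),((.055,.0655,.06),c(119,501)),((-.055,.0655,.06),c(433,501))]
f=lambda p:np.concatenate([proj('w10',model(p,P))-m for P,m in box])
r=least_squares(f,[.549,.113,.095]);print(r.x,r.fun.round(1))
for h in (0,.003,.006,.010,.012):
  print(h,[((proj('w10',model(r.x,(x,y,.066+dz+h)))-[230,20])*3+1).round(1) for x,y,dz in [(0,-.052,.014),(0,.052,.014),(.015,-.064,.014),(.015,.064,.014),(.015,-.075,.006),(.015,.075,.006)]])
```

```text
[0.54925458 0.11350569 0.09913686] [-0.9 -1.2  1.2 -1.3 -1.3 -0.3  0.9 -0.1 -0.6  1.   0.5  1.2 -1.   1.1
  1.3  1. ]
0 [array([279. , 126.8]), array([277.6, 478.9]), array([226.5,  81.2]), array([231. , 515.2]), array([227. ,  44.3]), array([232. , 540.8])]
0.003 [array([279.2, 125.5]), array([277.8, 481. ]), array([226.2,  79.4]), array([230.7, 517.7]), array([226.7,  42.1]), array([231.8, 543.4])]
0.006 [array([279.5, 124.1]), array([278. , 483.2]), array([225.8,  77.6]), array([230.5, 520.2]), array([226.3,  39.9]), array([231.5, 546. ])]
0.01 [array([279.7, 122.3]), array([278.2, 486.2]), array([225.4,  75.1]), array([230.1, 523.6]), array([225.9,  36.9]), array([231.2, 549.6])]
0.012 [array([279.9, 121.4]), array([278.4, 487.7]), array([225.1,  73.8]), array([229.9, 525.4]), array([225.6,  35.4]), array([231. , 551.5])]
```

Run:
```python
from h import *
p=[.54925,.1135,.0991]
def model(p,P):
    x,y,z=P;cs,sn=np.cos(p[2]),np.sin(p[2]); return [p[0]+cs*x-sn*y,p[1]+sn*x+cs*y,z]
for y,sg in [(-.083,-1),(.083,1)]:
    for th in (0,.04,.1): print(y,th,proj('w10',model(p,(0,y+sg*th*.05,.09))).round(1))
print('w2 ref check', [proj('w2',model([.54967,.1135,.0954],(0,y,.09))).round(1) for y in(-.083,.083)], 'seen', 68/3, 636/3)
save('scene','s10');crop('s10',250,150,330,215,'c_s10',9)
```

```text
-0.083 0 [323.1  18.9]
-0.083 0.04 [323.1  16.1]
-0.083 0.1 [323.1  11.9]
0.083 0 [322.3 213.3]
0.083 0.04 [322.3 215.3]
0.083 0.1 [322.3 218.3]
w2 ref check [array([317.1,  21.6]), array([317.9, 212.7])] seen 22.666666666666668 212.0
```

View pics/c_s10.png

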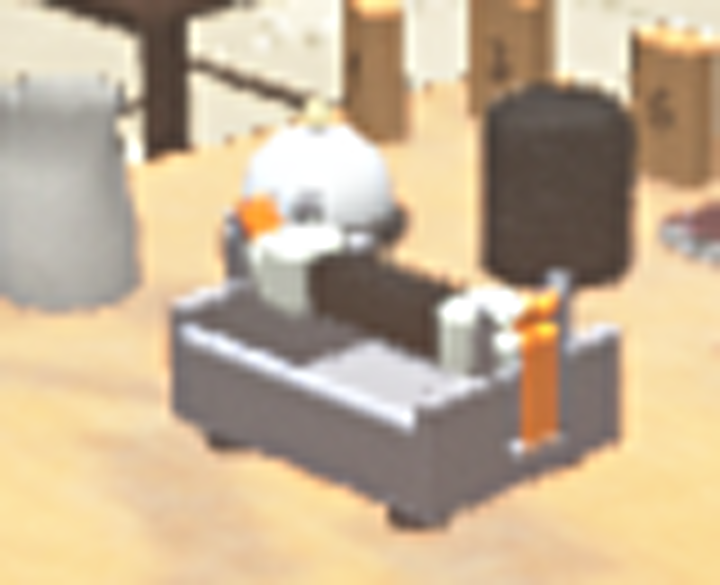

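Both hook tops are at their rest rows (seen 19.8 and 212.5, predicted 18.9 and 213.3). Both noses lie over the tongues, the bar is level at home height, and the tub is back up on its feet. I'm handing the job in.

```bash
python3 -c "
from h import *
print(monitor.get_state()['t']); print(job_done())"
```

```text
14.625
the job is handed in; nothing more can be done
None
```

The knock bar is back on the box with both hooks clicked, handed in at t = 14.6 s. I picked up the white-ended bar, lined it up between the guide posts with the wrist camera, and pressed it straight down. Then I let go and backed off to 0.25 m. The highest press force I read was 21 N, well under the 40 N limit; forces were read only between moves.

**Last checks:**
- **Hooks:** both orange noses lie over the tongue ends, and both hook tops are back at their rest position to within 1 pixel.
- **Bar:** both end blocks match the fully home height to within 1–2 mm, so the bar is level. The tub has come back up on its feet.
- **Force:** as the bar went in, the force dropped from 8.3 to 5.5 N. It then rose steeply at the height where the bar is home and the feet are fully sunk.

**What disagreed:**
- The final press showed about 6 N of sideways force and 2.3 N m of moment that I could not fully explain. Both were gone once I released.
- The top camera put the box and the bar about 4 mm off in x from the wrist camera, so I used the wrist camera.
- I did not press each end separately to confirm the clicks, because the pictures already showed both sides home.

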